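# Hang the valve wrench on the spring-balanced arm

## Robot

A 7-joint arm with a two-finger parallel gripper is mounted at the origin on the work surface. World frame = base frame: x ahead of the robot, y to its left, z up, the work surface at z = 0. Lengths are in m, angles in rad, forces in N, time in s.
With the tool pointing down it reaches from about 0.425 to 0.875 m from the base axis. Payload 4.7 kg.
Tool frame: the origin (TCP) lies at the very end of the fingers, on their centre line; the grasp point (between the pads) lies 19 mm behind it; z points along the fingers, y is the line along which they close (so a half turn about z gives the same grasp; the last joint's range is limited). The gripper opens to 87 mm and grips with 3 to 60 N. Pads are 19 mm wide; open, the fingers measure 117 mm over their backs; the gripper's body (75 mm by 190 mm) begins 51 mm behind the grasp point.
Start: joints at [1.31, 0.321, -0.07, 1.45, 0.023, 1.371, -0.057], TCP at [0.176, -0.626, 0.223] pointing down, gripper open.
Joint ranges: [-2.86, 2.86], [-0.3, 2.09], [-1.38, 1.24], [0.06, 2.45], [-1.56, 4.7], [0.09, 2.05], [-2.69, 2.69]. Speed limits (rad/s): [2.57, 2.57, 3.14, 3.14, 3.14, 3.14, 3.14].

## Interface

Orientations are given as a rotation vector (axis times angle).
In Python, from bench import ctrl, imaging, ticket gives the robot as it stands.
- The arm moves only by the tool jog_arm, never from a script. Its argument "rows" is text: rows parted by semicolons, each of 7 numbers parted by spaces: the shift along the tool's x, y, z in cm, then the turn, a rotation vector about the tool's x, y, z in rad, then the closure, from -1 (fully open) to 1 (shut), so that 0 is half open. A call has 1 to 5 rows; each row shifts and turns the commanded pose from where the row before left it, along the tool's axes as they then stand; what a row does not reach is not made up. A row lasts 1/8 s, in which the tool goes at most 62.5 mm and 10.7 degrees, less where a joint would pass 70% of its speed; a pose out of reach is approached as far as the arm can. A call with a gripper value outside its range is refused whole. The fingers move at their own pace and stop on an object; "force" is the grip in N (left out, the last holds). Time passes only in rows, so rows that do not move let the fingers close. It gives the time, the measured TCP pose, the force, the opening and the grip force at its end, in the units of the state.
- ctrl.get_state(): the state, without advancing time (a new reading comes with each control period).
- imaging.get_image(name): name is "scene" or "top" or "wrist"; returns a dict with "img" (480x640x3 uint8, blue, green, red), "vertical_fov" (degrees; the focal length in pixels is half the picture's height over the tangent of half this angle, whatever the lens; pixels are square), "cx", "cy" (the principal point, pixels), "k1" (the pictures are not rectified: a ray, as slopes to the right and down, at radius r is drawn at 1 + k1 r^2 times it, then the intrinsics apply), "origin" and "orientation" of the camera in the world. Camera axes: x right, y down, z forward; pixel columns grow to the right and rows downward; lengths in m; the calibration is good to about 2 mm. A picture is of the moment at which its call begins. There is no depth.
- ticket.close_job(): hands the job in; it is judged then, once.
The state is a dict: "time": time; "joint_positions": joint angles; "qd": joint speeds; "joint_torque": joint torques, N m; "position": TCP position; "tool_rot": TCP orientation; "ft_force": force on the tool from outside, world axes, zero at the start; "torque": the same for the moment, N m; "grip_width": opening from 0.0 (shut) to 1.0 (fully open); "grip_force": force on a finger pad.
Only numpy, scipy, OpenCV 4.12 (cv2) and the standard library are available. Lean on these libraries where they do the work, as an engineer would, in place of code of your own. Each camera call takes 0.05 s, during which the arm holds its last target. There are 200 camera calls.

## Task

Pick up the T-handled valve wrench and hang it by its crossbar in the two vee notches of the fork on the spring-balanced swing arm. The arm sinks under the weight, so follow it down slowly and let go only when it has settled and carries the whole wrench: it must never jerk or spring. Leave the other things on the bench alone.

Things in the scene. Friction and masses are not known exactly. Their poses are not given: they have to be found in the camera images.
- wrench_cap (a point): centre of the square rubber cap on top of the T-handled valve wrench: 26 x 26 mm in plan, 64 mm tall. On the shaft's axis, 160 mm above the wrench's underside, 40 mm above the crossbar's axis (the cap spans 6 to 70 mm above that axis). z up along the shaft, y along the crossbar. Wrench 190 mm tall, stands on its socket; the same either way round; weight varies, 0.36 to 0.95 kg
- wrench_bar (a point): centre of the wrench's round steel crossbar, on its axis: 12 mm thick, 130 mm long along y, 120 mm above the underside, 40 mm below wrench_cap. Below it a 22 mm round shaft ends in a round socket, 52 mm diameter, 48 mm high. Centre of mass about 65 mm below the bar
- balancer: balancer stand fixed to the bench: 150 mm square steel foot, grey post, with the swing arm on top, post 0.23 m high; origin under the foot's centre. Its -x axis points the way the arm reaches from the post
- swing_pivot (a point): the arm's level hinge line on top of the post, 200 mm above the bench; the hinge runs along y
- fork_seat (a point): on the swing arm, midway between its two vee notches, where the bar's axis lies when seated; 280 mm from the hinge. x along the arm to the hinge, y notch to notch. Prongs 10 mm thick, 42 mm to either side (74 mm free between), open at the outer end, cross-piece 76 mm inward. Vees: 45 degree flanks up to 10 mm above, 18 mm fore and aft; arm is nowhere higher; prongs end 26 mm below
- swing_arm (a joint): rad the swing arm has sunk: 0 empty, at its upper stop, rising 0.15 rad outward; level at 0.15; lower stop 0.4. The spring yields from about 2 N on the fork, then about 11 mm per newton: the wrench sinks it 18 to 85 mm by its weight. Lightly damped: let go early or pressed too deep, it jerks
- valve: bystander: steel cylinder valve standing upright, 110 mm high, 48 mm diameter foot, round black knob on its side; leave it alone
- leak_fluid: bystander: white plastic bottle, 60 mm diameter, 150 mm high; leave it alone
- spanner: bystander: steel spanner lying flat, 180 mm long; leave it alone
Mind the look-alikes: they are no part of the job. What is shaped like the part that bears wrench_cap but purple, red or yellow is not meant.

How it is judged:
On the way, in this order (a step that is already met when the one before it is completed fails the run):
1. the wrench is lifted off the bench (height (world z) of wrench_bar above 0.15 m), for 0.2 s.
2. the arm carries the wrench and has stopped sinking while the fingers are still on it (contact force between wrench and balancer above 2.2 N and contact force between the fingers and wrench above 0.5 N and velocity of joint swing_arm between -0.06 and 0.06 rad/s and distance between wrench_bar and fork_seat below 0.025 m), for 0.2 s.
At the end, for the whole second after the job is handed in: crossbar in both notches (centre within 8 mm of the seat along the arm and in height, 30 mm sideways, bar within 0.12 rad of the notches' line), wrench within 0.25 rad of upright and still, arm sunk at least 0.04 rad and at rest, robot off it (x of wrench_bar in the frame of fork_seat between -0.008 and 0.008 m and z of wrench_bar in the frame of fork_seat between -0.008 and 0.008 m and y of wrench_bar in the frame of fork_seat between -0.03 and 0.03 m and angle between the y axis of wrench_bar and the y axis of fork_seat, either way round below 0.12 rad and angle between wrench_bar's own z axis and vertical below 0.25 rad and value of joint swing_arm above 0.04 rad and velocity of joint swing_arm between -0.05 and 0.05 rad/s and linear speed of wrench below 0.03 m/s); the robot touches nothing.
It fails at once if the swing arm jerked down (over 0.25 rad/s, 70 mm/s at the fork) (velocity of joint swing_arm above 0.25 rad/s).
It fails at once if the swing arm sprang up (over 0.25 rad/s) (velocity of joint swing_arm below -0.25 rad/s).
It fails at once if a bystander was moved by over 30 mm (distance of any of valve, leak_fluid, spanner from where it was at the start of the episode above 0.03 m).
It also fails if it takes over 58 s, if anything falls off the work surface, if the arm or the gripper's body presses on something with over 40 N, if the wrist force passes 120 N, or if a joint passes its speed limit or range.

## Working session

There is one attempt and no reset: what is moved stays moved. The work goes in short steps, Python scripts to look and compute and a tool call to move; the robot and the scene stay as the last step left them, time stands still between calls to the robot, and variables do not carry over. Pictures are saved under pics/ and viewed, at most 11 in all, crops included, and the job is handed in when it is done.

Besides the shell and the picture viewer there is one more tool, called after "Emit:" by a JSON object that holds its "method" and its "body". jog_arm: Moves the arm, as the interface text tells. Its arguments: {"type":"object","properties":{"rows":{"type":"string"},"force":{"type":"number"}},"required":["rows"]}

```bash
mkdir -p pics
cat > h.py <<'E'
import numpy as np, cv2
from scipy.spatial.transform import Rotation as R
from bench import ctrl, imaging, ticket
def rot(o):
    o=np.array(o,float)
    if o.shape==(3,3): return o
    return R.from_rotvec(o).as_matrix() if o.size==3 else R.from_quat(o).as_matrix()
def K(c):
    f=240/np.tan(np.radians(c["vertical_fov"])/2); return f
def ray(c,u,v):
    f=K(c); d=np.array([(u-c["cx"])/f,(v-c["cy"])/f]); p=d.copy()
    for _ in range(30): p=d/(1+c["k1"]*(p@p))
    r=rot(c["orientation"])@np.array([*p,1]); return np.array(c["origin"]),r/np.linalg.norm(r)
def proj(c,P):
    q=rot(c["orientation"]).T@(np.array(P)-np.array(c["origin"])); p=q[:2]/q[2]
    p=p*(1+c["k1"]*(p@p)); return K(c)*p+[c["cx"],c["cy"]]
def tri(rs):
    A=sum(np.eye(3)-np.outer(d,d) for o,d in rs); b=sum((np.eye(3)-np.outer(d,d))@o for o,d in rs)
    X=np.linalg.solve(A,b); return X,[np.linalg.norm(np.cross(X-o,d)) for o,d in rs]
def atz(r,z): return r[0]+r[1]*(z-r[0][2])/r[1][2]
def meta(c): return {k:v for k,v in c.items() if k!="img"}
E
python3 - <<'E'
from h import *
import pickle
s=ctrl.get_state(); print(s)
for n in("scene","top"):
    c=imaging.get_image(n); pickle.dump(c,open(f"pics/{n}0.pkl","wb")); cv2.imwrite(f"pics/{n}0.png",c["img"]); print(meta(c))
E
```

```text
{'time': 0.0, 'joint_positions': array([ 1.31009643,  0.32182727, -0.07006363,  1.45168024,  0.02258243,
        1.37076585, -0.05686982]), 'qd': array([ 0.00112668,  0.00086106,  0.00116565,  0.00180261, -0.00033618,
       -0.00045675,  0.00019395]), 'joint_torque': array([ 3.65706876e-05, -4.91291964e+01, -4.04178165e-01, -3.12527025e+01,
       -6.39840262e-02,  4.38999385e-02,  1.56584319e-04]), 'position': array([ 0.17617786, -0.62510144,  0.22145592]), 'tool_rot': array([-3.11013148e+00, -4.30100710e-01,  5.41259599e-04]), 'ft_force': array([-0.90874281, -0.62784874,  0.08985739]), 'torque': array([-0.0090029 , -0.0105309 ,  0.01113879]), 'grip_force': 0.0, 'grip_width': 1.001412937922025}
{'vertical_fov': 54.452947551904124, 'cx': 320.14478106619504, 'cy': 239.67922704294838, 'k1': -0.044841788642455305, 'origin': array([ 1.01228902, -0.45635773,  1.17304456]), 'orientation': array([-2.41085388, -0.97904488,  0.2689881 ])}
{'vertical_fov': 49.47677821242403, 'cx': 316.5543193825294, 'cy': 236.3796220645329, 'k1': -0.08441359660973774, 'origin': array([0.34220876, 0.03097552, 1.47868085]), 'orientation': array([-2.11027468,  2.14562741, -0.17858433])}
```

View pics/scene0.png

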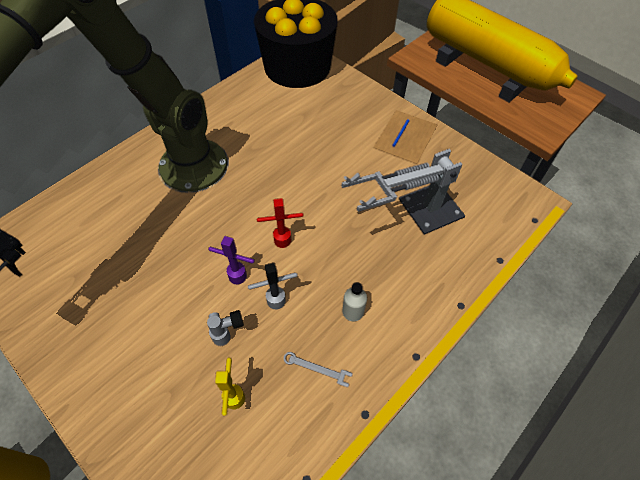

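View pics/top0.png

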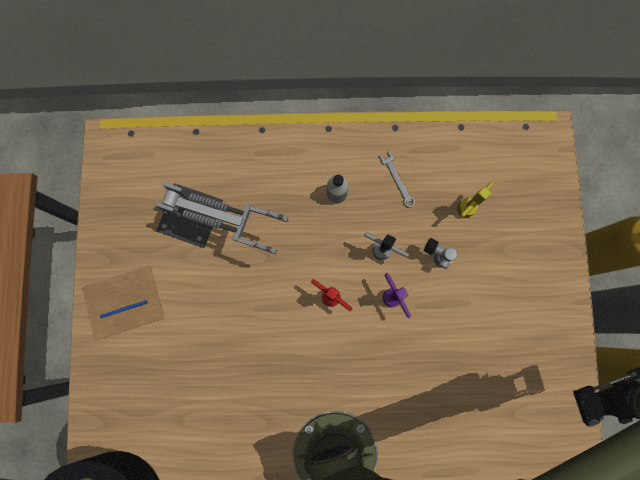

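The steel wrench with the black cap is at about (272,280) in scene and (385,245) in top. The fork prongs end at about (345,183)/(360,208) in scene and (287,218)/(275,250) in top. I'll enlarge these areas.

Run:
```python
from h import *
import pickle
S=pickle.load(open("pics/scene0.pkl","rb"))["img"];T=pickle.load(open("pics/top0.pkl","rb"))["img"]
def crop(i,u,v,w,h,k): return cv2.resize(i[v:v+h,u:u+w],None,fx=k,fy=k,interpolation=cv2.INTER_CUBIC)
a=crop(S,235,255,80,60,5);b=crop(T,350,220,80,60,5);c=crop(S,330,140,133,100,3);d=crop(T,150,170,150,100,2.66)
for x in(c,d): pass
c=cv2.resize(c,(399,300));d=crop(T,170,170,133,100,3)
im=np.zeros((600,800,3),np.uint8);im[:300,:400]=a;im[:300,400:]=b;im[300:,:399]=c[:300];im[300:,400:799]=d
cv2.imwrite("pics/crops.png",im)
```

```text
(no output)
```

View pics/crops.png

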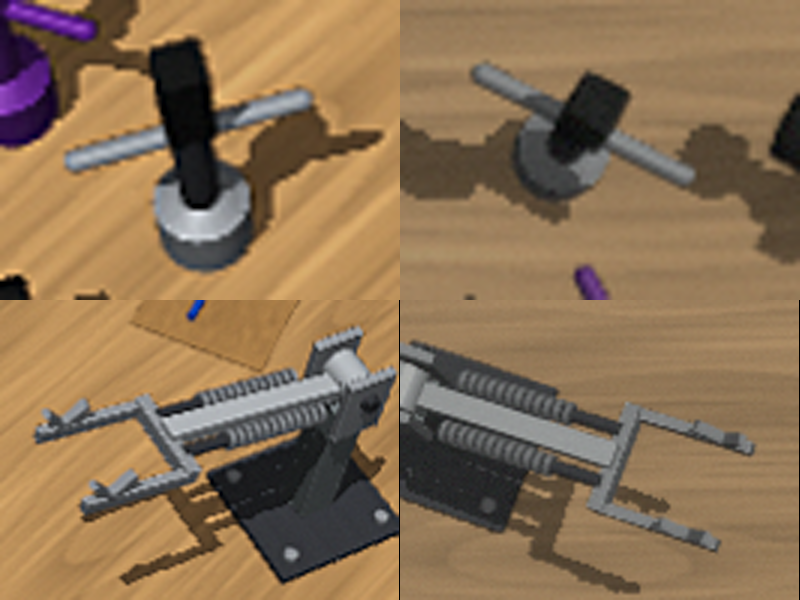

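Run:
```python
from h import *
import pickle
S=pickle.load(open("pics/scene0.pkl","rb"));T=pickle.load(open("pics/top0.pkl","rb"))
def t(n,a,b):
    X,e=tri([ray(S,*a),ray(T,*b)]); print(n,X.round(4),np.round(e,4)); return X
L,Rr=(249.4,287.4),(296.6,274.6);A,B=(365.6,234.4),(408,255.6)
p=t("LB",L,B);q=t("RA",Rr,A);t("LA",L,A);t("RB",Rr,B)
print("barlen",np.linalg.norm(p-q),(p+q)/2,np.degrees(np.arctan2(*(p-q)[1::-1])))
t("captop",(271,265),(391,239))
a=t("vee near",(370,204),(275.3,214.7));b=t("vee far",(354,181.7),(262.3,246.7))
print(np.linalg.norm(a-b),(a+b)/2,np.degrees(np.arctan2(*(a-b)[1::-1])))
t("cross near",(330+195/3,140+170/3),(170+235/3,170+110/3))
t("cross far",(330+147/3,140+100/3),(170+200/3,170+205/3))
```

```text
LB [ 0.5272 -0.1992  0.1202] [0.0044 0.0044]
RA [ 0.5858 -0.09    0.1189] [0.0037 0.0037]
LA [ 0.5563 -0.1441  0.1186] [0.058 0.058]
RB [ 0.5624 -0.1489  0.1673] [0.0636 0.0636]
barlen 0.12394153131749895 [ 0.5565281  -0.14457845  0.11952696] -118.22575740913298
captop [ 0.5581 -0.1446  0.2042] [0.004 0.004]
vee near [0.6194 0.1401 0.2305] [0.004 0.004]
vee far [0.5403 0.1714 0.224 ] [0.0023 0.0023]
0.08530753782781061 [0.57986063 0.15573819 0.22728293] -21.5772086939843
cross near [0.6447 0.2092 0.2192] [0.0053 0.0053]
cross far [0.5653 0.2378 0.2215] [0.0062 0.0062]
```

Measurements agree with the text: bar at z 0.12 m, bar length 124 mm, vees 85 mm apart, both within reach. Moving above the wrench.

Emit:
{"method": "jog_arm", "body": {"rows": "4.8 -3.4 -2 0 0 0 -1;4.9 -3.6 -1 0 0 0 -1;4.9 -3.6 -1 0 0 0 -1;4.9 -3.6 -1 0 0 0 -1;4.9 -3.6 -1 0 0 0 -1", "force": 25}}

```text
time: 0.72
position: [0.3637, -0.3862, 0.2826]
tool_rot: [-3.112, -0.43, 0.0]
ft_force: [0.9, -0.3, 0.5]
grip_width: 1.003
grip_force: 0.0
```

Emit:
{"method": "jog_arm", "body": {"rows": "4.9 -3.6 -1 0 0 0 -1;4.9 -3.6 -1 0 0 0 -1;4.9 -3.6 -1 0 0 0 -1;4.9 -3.6 -1 0 0 0 -1;0 0 0 0 0 -0.18 -1"}}

```text
time: 1.35
position: [0.5156, -0.1898, 0.3232]
tool_rot: [-3.054, -0.73, -0.004]
ft_force: [-0.5, -0.8, 0.1]
grip_width: 1.001
grip_force: 0.0
```

Emit:
{"method": "jog_arm", "body": {"rows": "0 0 0 0 0 -0.18 -1;0 0 0 0 0 -0.18 -1;0 0 0 0 0 -0.18 -1;0 0 0 0 0 -0.18 -1;0 0 0 0 0 -0.18 -1"}}

```text
time: 1.98
position: [0.5122, -0.1962, 0.322]
tool_rot: [-2.441, -1.976, 0.001]
ft_force: [-0.6, 0.0, -0.2]
grip_width: 1.004
grip_force: 0.0
```

Emit:
{"method": "jog_arm", "body": {"rows": "0 0 0 0 0 -0.18 -1;0 0 0 0 0 -0.18 -1;0 0 0 0 0 -0.18 -1;0 0 0 0 0 -0.18 -1;0 0 0 0 0 -0.18 -1"}}

```text
time: 2.6
position: [0.5122, -0.1963, 0.322]
tool_rot: [-1.339, -2.841, 0.0]
ft_force: [0.4, -0.8, 0.0]
grip_width: 1.003
grip_force: 0.0
```

```bash
cat >> h.py <<'E'
def go(P,az):
    """shift (cm, tool axes) and z turn to bring TCP to P, tool y at azimuth az (deg), pointing down"""
    s=ctrl.get_state(); M=rot(s["tool_rot"]); d=M.T@(np.array(P)-s["position"])*100
    a=np.radians(az); y=np.array([np.cos(a),np.sin(a),0]); z=np.array([0,0,-1.]); G=np.c_[np.cross(y,z),y,z]
    t=R.from_matrix(M.T@G).as_rotvec()
    print("t",round(s["time"],2),"pos",s["position"].round(4),"yaz",np.degrees(np.arctan2(M[1,1],M[0,1])).round(1),"F",s["ft_force"].round(2),"grip",round(s["grip_width"],3),round(s["grip_force"],1))
    print("shift cm",d.round(2),"turn",t.round(3),"j",s["joint_positions"].round(2))
E
python3 - <<'E'
from h import *
import pickle
go([.5575,-.145,.32],62)
c=imaging.get_image("wrist"); pickle.dump(c,open("pics/w1.pkl","wb")); cv2.imwrite("pics/w1.png",c["img"]);print(meta(c))
E
```

```text
t 2.6 pos [ 0.5122 -0.1963  0.322 ] yaz 39.5 F [ 0.43 -0.81  0.03] grip 1.003 0.0
shift cm [1.07 6.76 0.2 ] turn [-0.    -0.001 -0.392] j [ 0.86  0.11 -0.59  1.52  0.06  1.53  0.96]
{'vertical_fov': 59.9338934801174, 'cx': 323.1256931459076, 'cy': 243.89374500775912, 'k1': -0.06488965315740546, 'origin': array([ 0.4649954 , -0.13720797,  0.48447378]), 'orientation': array([2.70323421, 0.97090776, 0.1381419 ])}
```

View pics/w1.png

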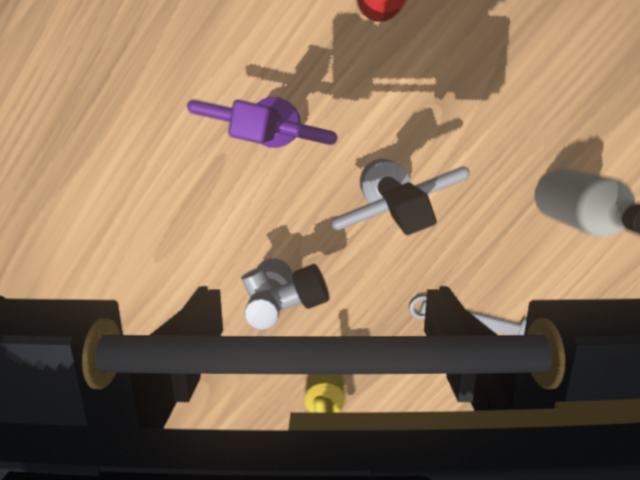

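The wrist view shows the wrench: bar ends at (337,224) and (467,173), cap top at about (413,210), socket at (383,182).

Run:
```python
from h import *
import pickle
S,T,W=[pickle.load(open(f"pics/{n}.pkl","rb")) for n in("scene0","top0","w1")]
def t(n,l):
    X,e=tri([ray(c,*p) for c,p in l]); print(n,X.round(4),np.round(e,4)); return X
p=t("e1",[(S,(249.4,287.4)),(T,(408,255.6)),(W,(337,224))]);q=t("e2",[(S,(296.6,274.6)),(T,(365.6,234.4)),(W,(467,173))])
print(np.linalg.norm(p-q),(p+q)/2,np.degrees(np.arctan2(*(p-q)[1::-1])))
a,b=[atz(ray(W,*u),.12) for u in((337,224),(467,173))]
print("wrist at z.12",a,b,(a+b)/2,np.degrees(np.arctan2(*(b-a)[1::-1])))
t("cap",[(S,(271,265)),(T,(391,239)),(W,(413,210))]); print(atz(ray(W,413,210),.19))
```

```text
e1 [ 0.5282 -0.1983  0.121 ] [0.0032 0.0057 0.0025]
e2 [ 0.5867 -0.0898  0.1213] [0.003  0.0045 0.0016]
0.12322963027014655 [ 0.55744607 -0.14403608  0.12112435] -118.31574482248949
wrist at z.12 [ 0.53012609 -0.19657443  0.12      ] [ 0.58850657 -0.08865572  0.12      ] [ 0.55931633 -0.14261508  0.12      ] 61.58807004285843
cap [ 0.5552 -0.1434  0.1977] [0.0047 0.0056 0.0042]
[ 0.55327031 -0.14224731  0.19      ]
```

Emit:
{"method": "jog_arm", "body": {"rows": "0 0 0 0 0 -0.18 -1;0 0 0 0 0 -0.18 -1;0 0 0 0 0 -0.03 -1;-0.8 3.4 0 0 0 0 -1;-0.8 3.4 0 0 0 0 -1"}}

```text
time: 3.28
position: [0.5593, -0.1441, 0.3225]
tool_rot: [-0.782, -3.043, 0.0]
ft_force: [-0.2, -0.3, -0.8]
grip_width: 1.003
grip_force: 0.0
```

Emit:
{"method": "jog_arm", "body": {"rows": "0 0 4 0 0 0 -1;0 0 4 0 0 0 -1;0 0 0 0 0 0 -1"}}

```text
time: 3.65
position: [0.5567, -0.144, 0.2394]
tool_rot: [-0.776, -3.037, -0.0]
ft_force: [-0.7, -1.2, 0.3]
grip_width: 0.996
grip_force: 0.0
```

Run:
```python
from h import *
import pickle
go([.558,-.1435,.139],61.7)
c=imaging.get_image("wrist"); pickle.dump(c,open("pics/w2.pkl","wb")); cv2.imwrite("pics/w2.png",c["img"])
for P in([.558,-.1435,.19],[.528,-.1983,.12],[.5867,-.0898,.12]): print(proj(c,P))
```

```text
t 3.65 pos [ 0.5567 -0.144   0.2394] yaz 61.4 F [-0.74 -1.16  0.32] grip 0.996 0.0
shift cm [-0.15  0.12 10.04] turn [-0.001 -0.007 -0.006] j [ 0.78  0.21 -0.66  1.59  0.13  1.39  1.18]
[323.76870142 270.27204828]
[235.00216516 236.83229859]
[410.35004335 236.17808471]
```

View pics/w2.png

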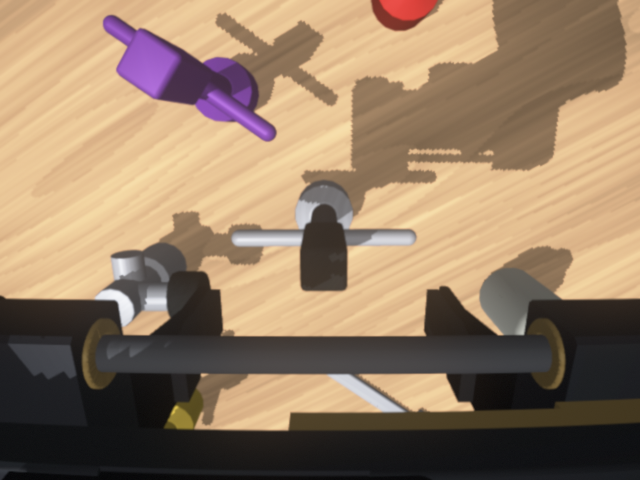

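Cap top at (324,270) and bar ends (233,238)/(415,238) match the prediction within 5 px, and the fingers straddle it centrally. Descend and grip.

Emit:
{"method": "jog_arm", "body": {"rows": "0 0.1 3.5 0 0 0 -1;0 0 3.5 0 0 0 -1;0 0 2 0 0 0 -1;0 0 1 0 0 0 -1;0 0 0 0 0 0 0.2", "force": 25}}

```text
time: 4.32
position: [0.5598, -0.1434, 0.1431]
tool_rot: [0.773, 3.044, 0.0]
ft_force: [-0.0, -0.1, -0.9]
grip_width: 0.951
grip_force: 0.0
```

Emit:
{"method": "jog_arm", "body": {"rows": "0 0 0 0 0 0 1;0 0 0 0 0 0 1;0 0 0 0 0 0 1;0 0 0 0 0 0 1;0 0 0 0 0 0 1"}}

```text
time: 4.95
position: [0.5594, -0.1433, 0.1426]
tool_rot: [0.772, 3.045, -0.0]
ft_force: [0.5, 0.0, 0.6]
grip_width: 0.401
grip_force: 0.0
```

Emit:
{"method": "jog_arm", "body": {"rows": "0 0 -1 0 0 0 1;0 0 -2 0 0 0 1;0 0 -3 0 0 0 1;0 0 -4 0 0 0 1;0 0 -5 0 0 0 1"}}

```text
time: 5.58
position: [0.5585, -0.143, 0.2936]
tool_rot: [-0.771, -3.043, -0.0]
ft_force: [1.1, -0.4, -5.4]
grip_width: 0.299
grip_force: 25.0
```

```bash
cat >> h.py <<'E'
def favg(n=8):
    F=[]
    for _ in range(n): imaging.get_image("wrist"); F.append(ctrl.get_state()["ft_force"])
    F=np.array(F); print("Favg",F.mean(0).round(3),"sd",F.std(0).round(2)); return F.mean(0)
E
python3 - <<'E'
from h import *
favg(); go([.536,.044,.31],-21.6)
E
```

```text
Favg [ 0.227 -0.16  -4.859] sd [1.38 0.62 2.45]
t 5.97 pos [ 0.5583 -0.1433  0.2904] yaz 61.5 F [-0.66  0.97 -6.09] grip 0.299 25.0
shift cm [10.89 15.4  -1.93] turn [-0.003 -0.002  1.451] j [ 0.78  0.19 -0.66  1.51  0.12  1.48  1.19]
```

Emit:
{"method": "jog_arm", "body": {"rows": "0 0 -0.5 0 0 0.1 1;0 0 -0.5 0 0 0.16 1;0 0 -0.5 0 0 0.17 1;0 0 0 0 0 0.17 1;0 0 0 0 0 0.17 1"}}

```text
time: 6.6
position: [0.5588, -0.1432, 0.306]
tool_rot: [-1.865, -2.525, 0.001]
ft_force: [0.1, -0.6, -5.0]
grip_width: 0.293
grip_force: 25.0
```

Emit:
{"method": "jog_arm", "body": {"rows": "0 0 0 0 0 0.17 1;0 0 0 0 0 0.17 1;0 0 0 0 0 0.16 1;0 0 0 0 0 0.12 1;0 0 0 0 0 0.06 1"}}

```text
time: 7.22
position: [0.5587, -0.1431, 0.3059]
tool_rot: [-2.598, -1.763, 0.003]
ft_force: [-0.4, -0.5, -4.3]
grip_width: 0.296
grip_force: 25.0
```

Emit:
{"method": "jog_arm", "body": {"rows": "1.5 -0.8 0 0 0 0 1;3.5 -1.9 0 0 0 0 1;4 -2.1 0 0 0 0 1;3.5 -1.9 0 0 0 0 1;2 -1.1 0 0 0 0 1"}}

```text
time: 7.85
position: [0.5387, 0.0251, 0.3071]
tool_rot: [-2.59, -1.775, 0.0]
ft_force: [-0.1, -1.1, -4.7]
grip_width: 0.294
grip_force: 25.0
```

Emit:
{"method": "jog_arm", "body": {"rows": "1.2 -0.6 0 0 0 0 1;0.6 -0.3 0 0 0 0 1;0 0 0 0 0 0 1;0 0 0 0 0 0 1;0 0 0 0 0 0 1"}}

```text
time: 8.48
position: [0.5385, 0.0392, 0.3074]
tool_rot: [2.599, 1.765, -0.0]
ft_force: [-0.2, -1.1, -5.1]
grip_width: 0.298
grip_force: 25.0
```

Run:
```python
from h import *
import pickle
favg(); go([.58,.156,.31],-21.6)
C={n:imaging.get_image(n) for n in("scene","top","wrist")}; pickle.dump(C,open("pics/c3.pkl","wb"))
P=np.array([.558,.1,.26]);ims=[]
for n,w,h in(("scene",133,100),("top",133,100)):
    u,v=(proj(C[n],P)-[w/2,h/2]).astype(int); print(n,u,v)
    ims.append(cv2.resize(C[n]["img"][v:v+h,u:u+w],(400,300),interpolation=cv2.INTER_CUBIC))
im=np.vstack([np.hstack(ims),np.hstack([cv2.resize(C["wrist"]["img"],(400,300),interpolation=cv2.INTER_AREA),cv2.resize(C["scene"]["img"],(400,300),interpolation=cv2.INTER_AREA)])]);cv2.imwrite("pics/c3.png",im)
```

```text
Favg [-0.082  0.332 -5.231] sd [0.4  0.28 0.62]
t 8.88 pos [0.5384 0.0403 0.3075] yaz -21.5 F [ 0.11  0.32 -4.97] grip 0.297 25.0
shift cm [12.3  -0.38 -0.25] turn [-0.     0.     0.001] j [ 0.49  0.1  -0.66  1.57  0.06  1.5  -0.55]
scene 273 142
top 223 185
```

View pics/c3.png

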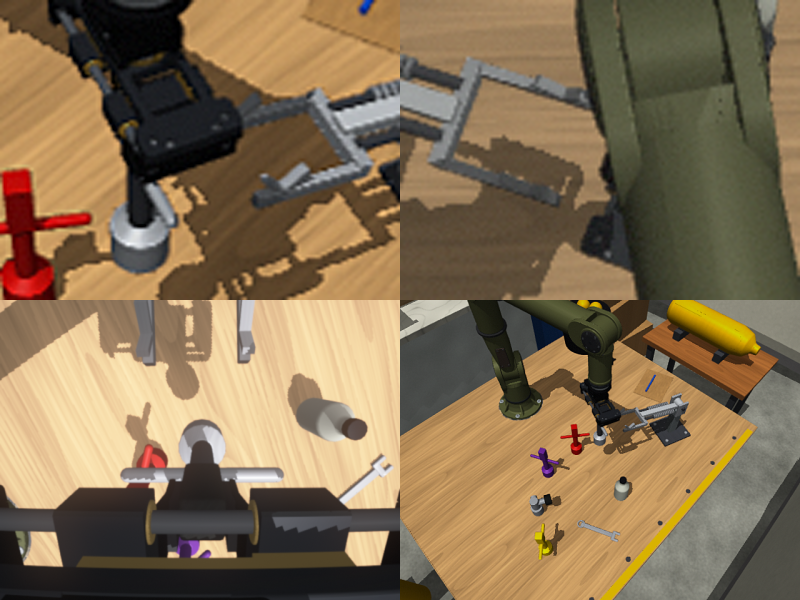

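Wrench hangs upright in the gripper, weight about 5.2 N; the wrist camera sees both the bar and the prong ends. Enlarging that view.

Run:
```python
from h import *
import pickle
C=pickle.load(open("pics/c3.pkl","rb"))
cv2.imwrite("pics/w3.png",cv2.resize(C["wrist"]["img"][0:300,170:490],None,fx=2,fy=2,interpolation=cv2.INTER_CUBIC))
```

```text
(no output)
```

View pics/w3.png

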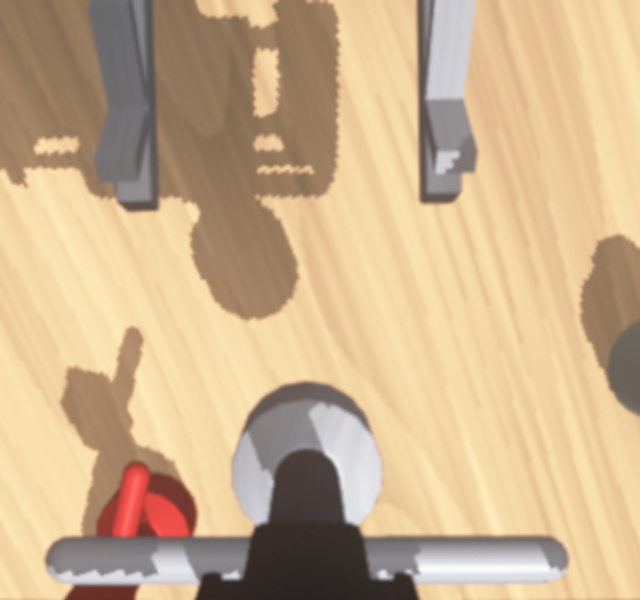

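Bar ends at crop (47,560)/(567,560), i.e. pixels (193.5,280)/(453.5,280). Vee bottoms (the creases) at crop (128,106)/(447,100), i.e. pixels (234,53)/(393.5,50).

Run:
```python
from h import *
import pickle
from scipy.optimize import brentq
C=pickle.load(open("pics/c3.pkl","rb"));W=C["wrist"];print(W["origin"],W["orientation"])
def seg(a,b,L):
    f=lambda z:np.linalg.norm(atz(ray(W,*a),z)-atz(ray(W,*b),z))-L
    z=brentq(f,.05,.4);p,q=atz(ray(W,*a),z),atz(ray(W,*b),z)
    print(((p+q)/2).round(4),"az",np.degrees(np.arctan2(*(q-p)[1::-1])).round(2));return (p+q)/2
seg((193.5,280),(453.5,280),.13)
seg((234,53),(393.5,50),.084)
for z in(.225,.234,.242):
    p,q=atz(ray(W,234,53),z),atz(ray(W,393.5,50),z);print(z,((p+q)/2).round(4),np.linalg.norm(p-q).round(4),np.degrees(np.arctan2(*(q-p)[1::-1])).round(2))
s=ctrl.get_state();print(s["position"])
```

```text
[0.56772006 0.11155258 0.46989087] [ 2.8122628  -0.53563718 -0.07441544]
[0.5406 0.0417 0.2764] az -21.59
[0.577  0.1479 0.2347] az -20.61
0.225 [0.5774 0.1494 0.225 ] 0.0875 -20.61
0.234 [0.5771 0.148  0.234 ] 0.0843 -20.61
0.242 [0.5767 0.1467 0.242 ] 0.0814 -20.61
[0.53835212 0.04028455 0.30751476]
```

Emit:
{"method": "jog_arm", "body": {"rows": "1 -0.3 0 0 0 -0.016 1;2 0 0 0 0 0 1;2.5 0 0 0 0 0 1;2.5 0 0 0 0 0 1;1.5 0 0 0 0 0 1"}}

```text
time: 9.65
position: [0.5691, 0.1326, 0.3075]
tool_rot: [-2.58, -1.791, -0.001]
ft_force: [-0.0, 0.4, -5.3]
grip_width: 0.297
grip_force: 25.0
```

Emit:
{"method": "jog_arm", "body": {"rows": "1 0 0 0 0 0 1;0.6 0 0 0 0 0 1;0.2 0 0 0 0 0 1;0 0 0 0 0 0 1;0 0 0 0 0 0 1"}}

```text
time: 10.28
position: [0.5755, 0.1463, 0.3075]
tool_rot: [2.584, 1.786, -0.001]
ft_force: [0.6, -0.3, -4.5]
grip_width: 0.299
grip_force: 25.0
```

Run:
```python
from h import *
import pickle
favg(10); go([.5753,.1476,.2735],-20.6)
C={n:imaging.get_image(n) for n in("scene","wrist")}; pickle.dump(C,open("pics/c4.pkl","wb"))
u,v=(proj(C["scene"],[.577,.148,.25])-[60,50]).astype(int);print(u,v)
im=np.hstack([cv2.resize(C["wrist"]["img"][150:350,170:490],(480,300),interpolation=cv2.INTER_CUBIC),cv2.resize(C["scene"]["img"][v:v+100,u:u+106],(318,300),interpolation=cv2.INTER_CUBIC)])
cv2.imwrite("pics/c4.png",im)
```

```text
Favg [ 0.273  0.06  -5.164] sd [0.49 0.36 0.53]
t 10.78 pos [0.5755 0.1471 0.3075] yaz -20.6 F [ 0.71  0.19 -4.89] grip 0.296 25.0
shift cm [ 0.04 -0.04  3.4 ] turn [ 0.  0. -0.] j [ 0.31  0.24 -0.73  1.44  0.16  1.52 -0.77]
298 138
```

View pics/c4.png

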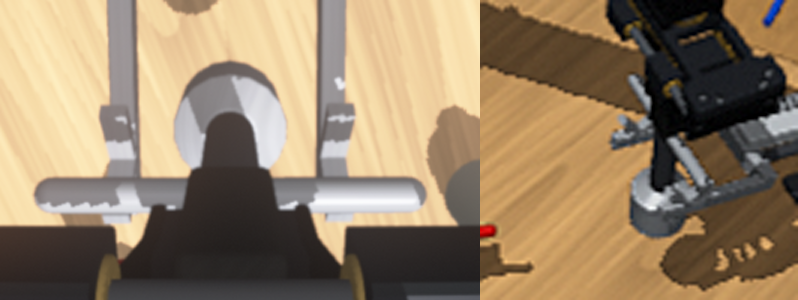

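Run:
```python
from h import *
import pickle
W=pickle.load(open("pics/c4.pkl","rb"))["wrist"];print(W["origin"])
a=np.radians(-20.6);y=np.array([np.cos(a),np.sin(a),0]);x=np.array([-y[1],y[0],0]);A=np.array([.577,.148,.2337])
c,s=np.cos(.15),np.sin(.15);ax=c*x-s*np.array([0,0,1]);n=s*x+c*np.array([0,0,1])
cr=lambda P:((proj(W,P)-[170,150])*1.5).round(0)
for nm,dx,dn in(("apex",0,0),("inner lip",.018,.018),("outer lip",-.018,.018)):
    print(nm,*[cr(A+k*.042*y+dx*ax+dn*n) for k in(-1,1)])
B=np.array([.5755,.1471,.3075])+[.0022,.0014,-.0311]
print("bar ends",*[cr(B+k*.065*y) for k in(-1,1)])
```

```text
[0.60374522 0.21877549 0.46986801]
apex [123. 158.] [334. 158.]
inner lip [114. 117.] [344. 117.]
outer lip [116. 213.] [341. 213.]
bar ends [ 35. 195.] [425. 195.]
```

Model and picture agree within about 2 px, so the bar is right over the vees. Lowering slowly.

Emit:
{"method": "jog_arm", "body": {"rows": "0 0 0.4 0 0 0 1;0 0 0.8 0 0 0 1;0 0 0.8 0 0 0 1;0 0 0.4 0 0 0 1;0 0 0.3 0 0 0 1"}}

```text
time: 11.5
position: [0.5754, 0.147, 0.2801]
tool_rot: [-2.583, -1.788, 0.001]
ft_force: [0.1, 0.3, -4.6]
grip_width: 0.295
grip_force: 25.0
```

Emit:
{"method": "jog_arm", "body": {"rows": "0 0 0.2 0 0 0 1;0 0 0.2 0 0 0 1;0 0 0.2 0 0 0 1;0 0 0.2 0 0 0 1;0 0 0.2 0 0 0 1"}}

```text
time: 12.12
position: [0.5756, 0.1471, 0.2708]
tool_rot: [2.583, 1.788, 0.001]
ft_force: [-0.1, -0.6, -3.3]
grip_width: 0.299
grip_force: 25.0
```

Emit:
{"method": "jog_arm", "body": {"rows": "0 0 0.2 0 0 0 1;0 0 0.2 0 0 0 1;0 0 0.2 0 0 0 1;0 0 0.2 0 0 0 1;0 0 0.2 0 0 0 1"}}

```text
time: 12.75
position: [0.5754, 0.1462, 0.2603]
tool_rot: [2.583, 1.787, -0.002]
ft_force: [-1.6, -3.0, -1.8]
grip_width: 0.3
grip_force: 25.0
```

Run:
```python
from h import *
favg(10); go([.5753,.1476,.24],-20.6)
```

```text
Favg [-1.677 -4.279 -2.079] sd [0.42 0.69 0.26]
t 13.25 pos [0.5754 0.1464 0.2605] yaz -20.6 F [-1.62 -4.92 -1.86] grip 0.297 25.0
shift cm [ 0.11 -0.05  2.05] turn [-0.     0.001 -0.001] j [ 0.32  0.26 -0.73  1.52  0.17  1.43 -0.78]
```

A 4.6 N sideways force means the bar bears on the inner flank, because the seat swings outward as it sinks. Easing outward along the arm.

Emit:
{"method": "jog_arm", "body": {"rows": "-0.05 0 0 0 0 0 1;-0.05 0 0 0 0 0 1;-0.05 0 0.05 0 0 0 1;-0.05 0 0.05 0 0 0 1;0 0 0 0 0 0 1"}}

```text
time: 13.88
position: [0.5752, 0.146, 0.2597]
tool_rot: [-2.583, -1.788, -0.003]
ft_force: [1.0, -1.2, -2.1]
grip_width: 0.298
grip_force: 25.0
```

Run:
```python
from h import *
favg(8); go([.5753,.1476,.24],-20.6)
```

```text
Favg [ 1.143 -0.568 -2.028] sd [0.38 0.75 0.59]
t 14.28 pos [0.575  0.1458 0.2597] yaz -20.6 F [ 1.86  0.36 -2.04] grip 0.299 25.0
shift cm [ 0.18 -0.03  1.97] turn [ 0.    -0.001  0.   ] j [ 0.32  0.25 -0.73  1.52  0.17  1.43 -0.78]
```

Emit:
{"method": "jog_arm", "body": {"rows": "-0.02 0 0.15 0 0 0 1;-0.02 0 0.2 0 0 0 1;-0.02 0 0.2 0 0 0 1;-0.02 0 0.2 0 0 0 1;-0.01 0 0.2 0 0 0 1"}}

```text
time: 14.9
position: [0.5746, 0.145, 0.2501]
tool_rot: [-2.583, -1.788, -0.001]
ft_force: [2.3, 2.5, -2.7]
grip_width: 0.301
grip_force: 25.0
```

Emit:
{"method": "jog_arm", "body": {"rows": "-0.01 0 0.2 0 0 0 1;-0.01 0 0.2 0 0 0 1;0 0 0.2 0 0 0 1;0 0 0.1 0 0 0 1;0 0 0 0 0 0 1"}}

```text
time: 15.52
position: [0.5744, 0.1445, 0.243]
tool_rot: [-2.583, -1.788, -0.001]
ft_force: [2.3, 4.2, -1.5]
grip_width: 0.297
grip_force: 25.0
```

Run:
```python
from h import *
favg(12); go([.5753,.1476,.24],-20.6)
```

```text
Favg [ 2.259  3.974 -0.923] sd [0.47 0.6  0.41]
t 16.12 pos [0.5744 0.1445 0.2431] yaz -20.6 F [ 3.06  4.41 -0.31] grip 0.299 25.0
shift cm [ 0.33 -0.02  0.31] turn [-0. -0. -0.] j [ 0.32  0.26 -0.73  1.55  0.17  1.4  -0.78]
```

Emit:
{"method": "jog_arm", "body": {"rows": "0.05 0 0.05 0 0 0 1;0.05 0 0.1 0 0 0 1;0.03 0 0.1 0 0 0 1;0 0 0.1 0 0 0 1;0 0 0.1 0 0 0 1"}}

```text
time: 16.75
position: [0.5745, 0.1446, 0.2382]
tool_rot: [2.583, 1.787, -0.003]
ft_force: [-0.6, 0.9, -0.4]
grip_width: 0.299
grip_force: 25.0
```

Emit:
{"method": "jog_arm", "body": {"rows": "0 0 0.05 0 0 0 1;0 0 0 0 0 0 1"}}

```text
time: 17.0
position: [0.5746, 0.1446, 0.2378]
tool_rot: [2.583, 1.787, -0.002]
ft_force: [-2.0, 0.2, -0.5]
grip_width: 0.301
grip_force: 25.0
```

Run:
```python
from h import *
favg(16); go([.5753,.1476,.24],-20.6)
```

```text
Favg [-2.109 -1.882 -0.382] sd [0.71 1.05 0.54]
t 17.8 pos [0.5746 0.1448 0.2378] yaz -20.6 F [-2.09 -3.34  0.43] grip 0.298 25.0
shift cm [ 0.29 -0.04 -0.22] turn [-0.     0.001 -0.001] j [ 0.32  0.26 -0.73  1.56  0.18  1.39 -0.79]
```

Emit:
{"method": "jog_arm", "body": {"rows": "-0.04 0 0.1 0 0 0 1;-0.02 0 0.1 0 0 0 1;0 0 0.1 0 0 0 1;0 0 0 0 0 0 1;0 0 0 0 0 0 1"}}

```text
time: 18.42
position: [0.5746, 0.1447, 0.235]
tool_rot: [2.583, 1.788, -0.001]
ft_force: [-3.5, -3.4, -0.8]
grip_width: 0.298
grip_force: 25.0
```

Run:
```python
from h import *
favg(16); go([.5753,.1476,.24],-20.6)
```

```text
Favg [-3.202 -3.89  -0.023] sd [0.41 0.6  0.29]
t 19.23 pos [0.5746 0.1447 0.235 ] yaz -20.6 F [-3.68 -4.27 -0.06] grip 0.298 25.0
shift cm [ 0.29 -0.04 -0.5 ] turn [-0.     0.    -0.001] j [ 0.32  0.26 -0.73  1.56  0.18  1.38 -0.79]
```

Emit:
{"method": "jog_arm", "body": {"rows": "-0.05 0 0 0 0 0 1;-0.05 -0.03 0 0 0 0 1;-0.02 0 0 0 0 0 1;0 0 0 0 0 0 1;0 0 0 0 0 0 1"}}

```text
time: 19.85
position: [0.5744, 0.1445, 0.2353]
tool_rot: [-2.583, -1.788, -0.003]
ft_force: [0.2, 0.5, -0.6]
grip_width: 0.303
grip_force: 25.0
```

Run:
```python
from h import *
import pickle
favg(14); go([.5753,.1476,.24],-20.6)
C={n:imaging.get_image(n) for n in("scene","wrist")}
u,v=(proj(C["scene"],[.577,.148,.22])-[60,50]).astype(int)
im=np.hstack([cv2.resize(C["wrist"]["img"][150:350,170:490],(480,300),interpolation=cv2.INTER_CUBIC),cv2.resize(C["scene"]["img"][v:v+100,u:u+106],(318,300),interpolation=cv2.INTER_CUBIC)])
cv2.imwrite("pics/c5.png",im)
```

```text
Favg [ 1.064  0.883 -0.14 ] sd [0.94 0.81 0.65]
t 20.55 pos [0.5743 0.1444 0.2353] yaz -20.6 F [2.36 1.8  1.  ] grip 0.297 25.0
shift cm [ 0.34 -0.02 -0.47] turn [ 0.001 -0.001 -0.   ] j [ 0.32  0.26 -0.73  1.56  0.18  1.38 -0.78]
```

View pics/c5.png

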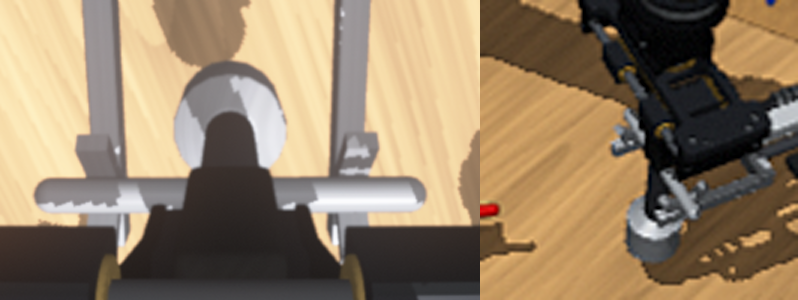

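The bar lies in both vees and the load is fully carried (Fz ≈ −0.1 N). Relaxing the grip in stages.

Emit:
{"method": "jog_arm", "body": {"rows": "0 0 0 0 0 0 1;0 0 0 0 0 0 1;0 0 0 0 0 0 1", "force": 10}}

```text
time: 21.02
position: [0.5741, 0.144, 0.2351]
tool_rot: [2.583, 1.788, 0.001]
ft_force: [2.8, 3.4, 0.3]
grip_width: 0.298
grip_force: 10.0
```

Emit:
{"method": "jog_arm", "body": {"rows": "0 0 0 0 0 0 1;0 0 0 0 0 0 1;0 0 0 0 0 0 1;0 0 0 0 0 0 1", "force": 3}}

```text
time: 21.52
position: [0.5738, 0.1433, 0.2349]
tool_rot: [2.583, 1.787, -0.002]
ft_force: [0.4, 0.4, 0.1]
grip_width: 0.299
grip_force: 3.0
```

Run:
```python
from h import *
favg(12); go([.5753,.1476,.24],-20.6)
```

```text
Favg [ 0.489 -0.27  -0.298] sd [0.52 0.42 0.47]
t 22.12 pos [0.5739 0.1435 0.235 ] yaz -20.6 F [ 0.56 -0.43 -0.34] grip 0.304 3.0
shift cm [ 0.43 -0.02 -0.51] turn [-0.     0.001 -0.001] j [ 0.32  0.26 -0.73  1.56  0.18  1.38 -0.78]
```

Emit:
{"method": "jog_arm", "body": {"rows": "0 0 0 0 0 0 0.38;0 0 0 0 0 0 0.32;0 0 0 0 0 0 0.26;0 0 0 0 0 0 0.2;0 0 0 0 0 0 0.1"}}

```text
time: 22.75
position: [0.5739, 0.1439, 0.235]
tool_rot: [2.583, 1.788, -0.0]
ft_force: [0.6, 0.2, -0.1]
grip_width: 0.426
grip_force: 0.0
```

Emit:
{"method": "jog_arm", "body": {"rows": "0 0 0 0 0 0 0;0 0 0 0 0 0 -0.1;0 0 0 0 0 0 -0.2;0 0 0 0 0 0 -0.2;0 0 0 0 0 0 -0.2"}}

```text
time: 23.38
position: [0.574, 0.1438, 0.235]
tool_rot: [2.583, 1.788, -0.0]
ft_force: [-0.4, 0.3, 0.9]
grip_width: 0.597
grip_force: 0.0
```

Run:
```python
from h import *
import pickle
favg(5); go([.5753,.1476,.24],-20.6)
C={n:imaging.get_image(n) for n in("scene","wrist")}
u,v=(proj(C["scene"],[.577,.148,.22])-[60,50]).astype(int)
im=np.hstack([cv2.resize(C["wrist"]["img"][150:350,170:490],(480,300),interpolation=cv2.INTER_CUBIC),cv2.resize(C["scene"]["img"][v:v+100,u:u+106],(318,300),interpolation=cv2.INTER_CUBIC)])
cv2.imwrite("pics/c6.png",im)
```

```text
Favg [-0.01  -0.269  0.061] sd [0.4  0.34 0.44]
t 23.62 pos [0.574  0.1438 0.235 ] yaz -20.6 F [-0.66 -0.37 -0.54] grip 0.595 0.0
shift cm [ 0.4  -0.01 -0.5 ] turn [-0.  0. -0.] j [ 0.32  0.26 -0.73  1.56  0.18  1.38 -0.78]
```

View pics/c6.png

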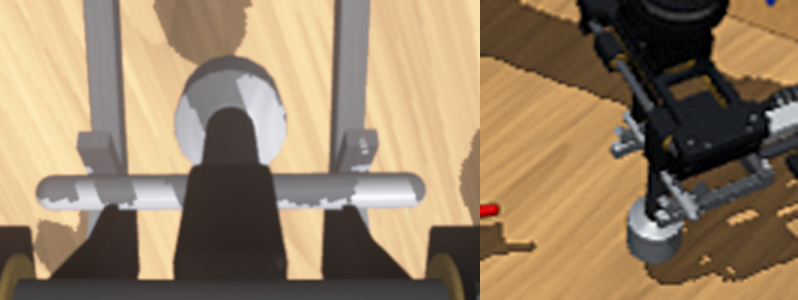

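Fingers are clear on both sides and the wrench is still in both notches, hardly moved. Retreating straight up.

Emit:
{"method": "jog_arm", "body": {"rows": "0 0 -0.5 0 0 0 -0.2;0 0 -1.5 0 0 0 -0.2;0 0 -2 0 0 0 -0.2;0 0 -2.5 0 0 0 -0.2;0 0 -3 0 0 0 -0.2"}}

```text
time: 24.35
position: [0.5739, 0.1438, 0.3318]
tool_rot: [2.583, 1.788, 0.001]
ft_force: [-0.2, 0.6, -0.3]
grip_width: 0.605
grip_force: 0.0
```

Emit:
{"method": "jog_arm", "body": {"rows": "0 0 -3 0 0 0 -0.2;0 0 -3 0 0 0 -0.2;0 0 -1 0 0 0 -0.2;0 0 0 0 0 0 -0.2;0 0 0 0 0 0 -0.2"}}

```text
time: 24.98
position: [0.5736, 0.1436, 0.3988]
tool_rot: [-2.583, -1.788, 0.003]
ft_force: [-0.3, -0.0, 0.3]
grip_width: 0.602
grip_force: 0.0
```

Run:
```python
from h import *
a=imaging.get_image("wrist")["img"]; [imaging.get_image("wrist") for _ in range(15)]; c=imaging.get_image("wrist"); b=c["img"]
print("still: mean diff",np.abs(a.astype(int)-b).mean(), np.abs(a.astype(int)-b).max()); go([.5753,.1476,.34],-20.6)
cv2.imwrite("pics/end.png",b)
```

```text
still: mean diff 2.2565625 100
t 25.82 pos [0.574  0.1438 0.4   ] yaz -20.6 F [-0.51  0.48 -0.37] grip 0.601 0.0
shift cm [ 0.4  -0.01  6.  ] turn [ 0.     0.    -0.001] j [ 0.3   0.24 -0.74  1.26  0.16  1.7  -0.77]
```

View pics/end.png

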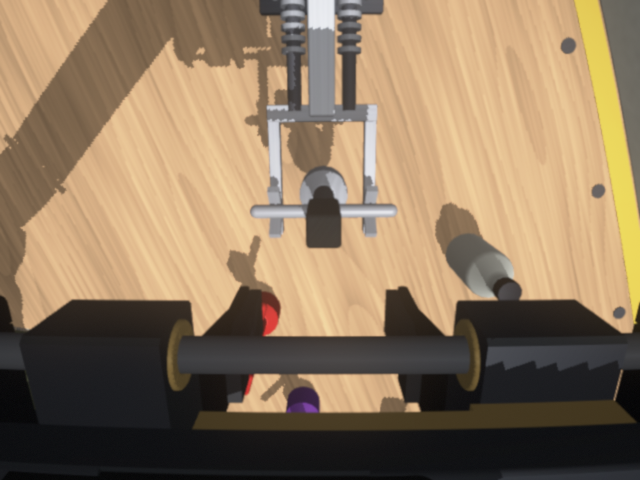

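The wrench hangs at (323,211) in both notches, upright, with the gripper clear. Letting it settle a little longer, then handing in.

Emit:
{"method": "jog_arm", "body": {"rows": "0 0 0 0 0 0 -0.2;0 0 0 0 0 0 -0.2;0 0 0 0 0 0 -0.2;0 0 0 0 0 0 -0.2;0 0 0 0 0 0 -0.2"}}

```text
time: 26.45
position: [0.574, 0.1438, 0.4]
tool_rot: [2.583, 1.788, -0.0]
ft_force: [-1.1, 0.4, 0.6]
grip_width: 0.601
grip_force: 0.0
```

Run:
```python
from h import *
a=imaging.get_image("wrist")["img"];[imaging.get_image("wrist") for _ in range(9)];b=imaging.get_image("wrist")["img"]
print(np.abs(a.astype(int)-b)[100:260,230:410].mean())
print(ticket.close_job())
```

```text
0.3027662037037037
the job is handed in; nothing more can be done
None
```

The wrench hangs upright by its crossbar in both vee notches, with the swing arm sunk about 37 mm and at rest and the gripper clear; I handed the job in at about 27 s, but no verdict came back.

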